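# Seat and load the platen of a sample press

### The arm

A 6-joint arm with a two-finger parallel gripper is mounted at the origin on the work surface; the furniture and walls round the work are solid. World frame = base frame: x ahead of the robot, y to its left, z up, the work surface at z = 0. Lengths are in m, angles in rad, forces in N, time in s.
With the tool pointing down it reaches from about 0.3 to 1 m from the base axis. Payload 5.1 kg.
Tool frame: the origin (TCP) lies at the very end of the fingers, on their centre line; the grasp point (between the pads) lies 19 mm behind it; z points along the fingers, y is the line along which they close (so a half turn about z gives the same grasp; the last joint's range is limited). The gripper opens to 95 mm and grips with 3 to 60 N. Pads are 20 mm wide; open, the fingers measure 119 mm over their backs; the gripper's body (75 mm by 180 mm) begins 59 mm behind the grasp point.
Start: joints at [1.039, 0.124, 1.65, -0, 1.367, -0.083], TCP at [0.282, 0.586, 0.215] pointing down, gripper open.
Joint ranges: [-2.61, 2.61], [-1.02, 2.33], [0.03, 2.71], [-1.35, 4.49], [0.32, 2.68], [-2.91, 2.91]. Speed limits (rad/s): [2.57, 2.57, 3.14, 3.14, 3.14, 3.14].

### API

Orientations are given as a rotation vector (axis times angle).
In Python, from workcell import * gives the robot as it stands. The module is installed in compiled form; this text tells all that it offers.
- The arm moves only by the tool servo_tool, never from a script. Its argument "steps" is a list of rows, each a list of 3 entries, a list of its own where there are three numbers: the shift along the tool's x, y, z in mm, then the turn, a rotation vector about the tool's x, y, z in degrees, then the closure, from -1 (fully open) to 1 (shut). A call has 1 to 20 rows; each row shifts and turns the commanded pose from where the row before left it, along the tool's axes as they then stand; what a row does not reach is not made up. A row lasts 1/12 s, in which the tool goes at most 41.7 mm and 7.16 degrees, less where a joint would pass 70% of its speed; a pose out of reach is approached as far as the arm can. A call with a gripper value outside its range is refused whole. The fingers move at their own pace and stop on an object; the grip force is fixed at half the most. Time passes only in rows, so rows that do not move let the fingers close. It gives the time, the measured TCP pose, the force, the opening and the grip force at its end, in the units of the state.
- get_state(): the state, without advancing time (a new reading comes with each control period).
- grab_frame(name): name is "scene" or "top" or "wrist"; returns the picture (480x640x3 uint8, blue, green, red); there is no depth.
- camera_model(name): a dict with "K" (3x3 intrinsics, pixels), "view" (4x4, takes a point from world to camera coordinates); the wrist camera has in their place "hand_eye" (4x4, takes a point from camera to tool coordinates, whose origin is the TCP and whose axes are the flange's). Camera axes: x right, y down, z forward; pixel columns grow to the right and rows downward; lengths in m; the calibration is good to about 2 mm. A picture is of the moment at which its call begins: read the wrist's pose just before it. camera_model takes no time and is no camera call.
- sign_off(): hands the job in; it is judged then, once.
The state is a dict: "time": time; "qpos": joint angles; "qvel": joint speeds; "effort": joint torques, N m; "tcp_pos": TCP position; "orientation": TCP orientation; "force": force on the tool from outside, world axes, zero at the start; "wrist_torque": the same for the moment, N m; "gripper_width": finger opening in m; "grasp_force": force on a finger pad.
Only numpy, scipy, OpenCV 4.12 (cv2) and the standard library are available. Lean on these libraries where they do the work, as an engineer would, in place of code of your own. Each camera call takes 0.05 s, during which the arm holds its last target. There are 200 camera calls.

### The job

Fit the bored platen over the tall guide rod of the small sample press, keeping it square, and lower it gently until its foot plate lies on the spring pad. Press it down on the pad with about 15 N in all (its own weight included) for a second, never with more than 22 N and without letting it bind on the rod, then let go and leave the platen resting upright on the pad. Do not disturb the things round about.

Things in the scene. Friction and masses are not known exactly. Their poses are not given: they have to be found in the camera images.
- press: Small fixed sample press; origin at the centre of its underside, on the worktop. Grey base plate 120 x 120 x 16 mm with a tall rod upright in its centre. Round the rod a flat black rubber ring pad, 68 mm outside, 18 mm inside diameter, on a spring: sinks 1 mm per 6 N, 10 mm travel. Its unloaded top is 42 to 58 mm above the worktop, set differently each time and given by no reading: find it by feel.
- rod_tip (a point): Tip of the press's vertical steel guide rod, on its axis, 142 mm above the worktop. Rod diameter 12 mm; its top 10 mm taper to 6 mm. With the platen down on the pad, up to 20 mm of rod stick out of the platen's top.
- platen_center (a point): Centre of the loose bare-metal platen, half-way up its 90 mm, on its bore axis. Foot plate 80 x 80 x 12 mm; on it a square tower 34 x 34 mm, 78 mm high, flat sides (grip it from above near the top). A straight 13.5 mm bore runs vertically right through. 0.36 to 0.54 kg. Stands upright on the worktop at first; z axis up along the bore, x and y axes square to the tower's sides.
- timer: White bench timer, 47 x 66 x 57 mm, origin at the centre of its underside. Leave alone.
- bottle_oil: Small brown bottle with a black cap, 35 mm diameter, 70 mm high, origin at the centre of its underside. Leave alone.
- tube_rack: Low orange tube rack, 65 x 160 x 42 mm, origin at the centre of its underside. Leave alone.
- petri_stack: Stack of clear dishes, 90 mm diameter, 61 mm high, origin at the centre of its underside. Leave alone.
Not all that is in view belongs to the job. What is shaped like the part that bears platen_center but purple is not meant. Leave any green look-alike of the press alone.

How it is judged:
By the outcome, as a careful person would: the job done as asked, in the order asked, and still so for the second after the job is handed in, with the robot touching nothing.
It also fails if it takes over 58 s, if anything falls off the work surface, if the arm or the gripper's body presses on something with over 40 N, if the wrist force passes 120 N, or if a joint passes its speed limit or range.

## Working session

There is one attempt and no reset: what is moved stays moved. The work goes in short steps, Python scripts to look and compute and a tool call to move; the robot and the scene stay as the last step left them, time stands still between calls to the robot, and variables do not carry over. Pictures are saved under pics/ and viewed, at most 10 in all, crops included, and the job is handed in when it is done.

Besides the shell and the picture viewer there is one more tool, called after ">>>" as name([rows], argument=value, ...), one row to a line, values as JSON. servo_tool: Moves the arm, as the interface text tells. Its arguments: {"type":"object","properties":{"steps":{"type":"array","items":{"type":"array"}}},"required":["steps"]}

```bash
mkdir -p pics; python3 - <<'E'
from workcell import *
import cv2,numpy as np
s=get_state();print({k:np.round(v,4) for k,v in s.items()})
for n in("scene","top"):
    cv2.imwrite(f"pics/{n}0.png",grab_frame(n));m=camera_model(n);print(n,np.round(m["K"],1).tolist(),np.round(m["view"],3).tolist())
print(np.round(camera_model("wrist")["hand_eye"],4).tolist())
E
```

```text
{'time': np.float64(0.0), 'qpos': array([ 1.0394,  0.1245,  1.6517, -0.    ,  1.3675, -0.0826]), 'qvel': array([ 0.0012, -0.0001,  0.0014, -0.0011,  0.0004, -0.0003]), 'effort': array([ 1.20000e-03, -4.17609e+01, -3.59929e+01,  7.74000e-02,
        4.93000e-02, -2.00000e-04]), 'tcp_pos': array([0.2817, 0.5851, 0.2134]), 'orientation': array([-0.6989, -3.0622,  0.0031]), 'force': array([-0.545 , -0.12  , -0.7885]), 'wrist_torque': array([-0.0062,  0.0435,  0.052 ]), 'grasp_force': np.float64(0.0), 'gripper_width': np.float64(0.0948)}
scene [[493.4, 0.0, 319.3], [0.0, 493.4, 234.6], [0.0, 0.0, 1.0]] [[0.469, -0.883, 0.018, -0.253], [-0.534, -0.3, -0.79, 0.46], [0.703, 0.361, -0.612, 0.559], [0.0, 0.0, 0.0, 1.0]]
top [[583.8, 0.0, 323.0], [0.0, 583.8, 251.6], [0.0, 0.0, 1.0]] [[-0.016, -1.0, -0.002, 0.056], [-0.999, 0.016, -0.045, 0.643], [0.045, 0.001, -0.999, 1.507], [0.0, 0.0, 0.0, 1.0]]
[[-0.001, -0.9702, -0.2421, 0.0686], [1.0, -0.0012, 0.0008, 0.0002], [-0.001, -0.2421, 0.9702, -0.1694], [0.0, 0.0, 0.0, 1.0]]
```

View pics/scene0.png

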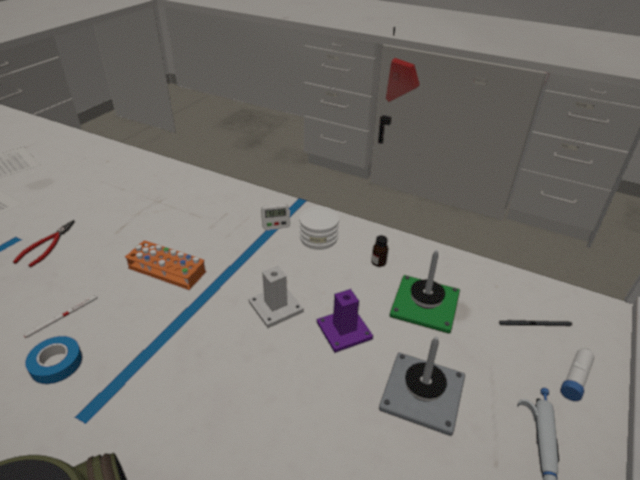

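View pics/top0.png

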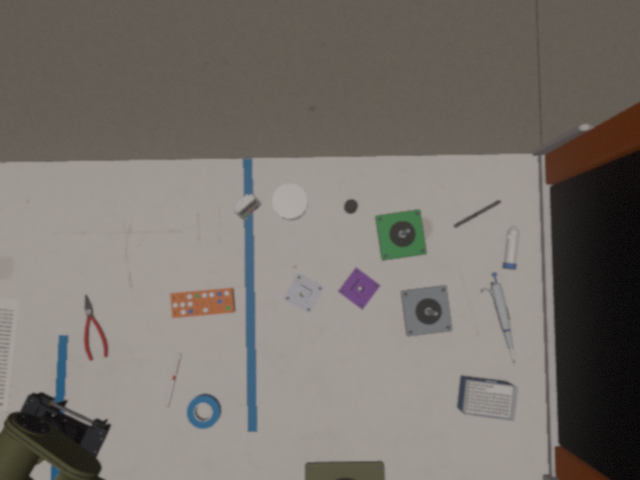

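Scene: bare-metal platen at scene (275,295) / top (304,292), purple look-alike at scene (345,320) / top (359,288). Grey press at scene (425,390) / top (427,310), green look-alike at scene (428,300) / top (401,235). I choose the bare-metal platen and the grey press. Next is a close crop to check.

```bash
cat > h.py <<'E'
from workcell import *
import cv2,numpy as np
from scipy.spatial.transform import Rotation as R
def cam(n,s=None):
    m=camera_model(n);K=np.array(m["K"])
    if n=="wrist":
        T=np.eye(4);T[:3,:3]=R.from_rotvec(s["orientation"]).as_matrix();T[:3,3]=s["tcp_pos"]
        V=np.linalg.inv(T@np.array(m["hand_eye"]))
    else: V=np.array(m["view"])
    return K,V
def plane(n,px,z,s=None):
    K,V=cam(n,s);C=np.linalg.inv(V);d=C[:3,:3]@np.linalg.inv(K)@[px[0],px[1],1];o=C[:3,3]
    return o+d*(z-o[2])/d[2]
def proj(n,P,s=None):
    K,V=cam(n,s);p=K@(V[:3,:3]@np.array(P)+V[:3,3]);return p[:2]/p[2]
def tool(s,P):  # world point -> mm in tool axes from TCP
    return R.from_rotvec(s["orientation"]).inv().apply(np.array(P)-s["tcp_pos"])*1000
E
python3 - <<'E'
from h import *
t=cv2.imread("pics/top0.png");s=cv2.imread("pics/scene0.png")
a=cv2.resize(t[250:350,270:470],(800,400),interpolation=cv2.INTER_CUBIC)
cv2.imwrite("pics/c1.png",a)
for n,p,z in[("platen foot",(304,293),.012),("platen top",(306,292),.09),("press base",(427,310),.016),("rod",(433,311),.142)]:
    print(n,np.round(plane("top",p,z),3))
print(plane("scene",(274,273),.09),plane("scene",(434,341),.142))
for n,p,z in [("timer",(247,206),.03),("petri",(290,201),.06),("purple",(359,288),.012),("rack",(203,303),.04)]: print(n,np.round(plane("top",p,z),3))
E
```

```text
platen foot [0.537 0.097 0.012]
platen top [0.541 0.09  0.09 ]
press base [ 0.488 -0.221  0.016]
rod [ 0.493 -0.213  0.142]
[0.53889287 0.0975705  0.09      ] [ 0.47975199 -0.22044069  0.142     ]
timer [0.764 0.241 0.03 ]
petri [0.772 0.128 0.06 ]
purple [ 0.548 -0.046  0.012]
rack [0.516 0.355 0.04 ]
```

View pics/c1.png

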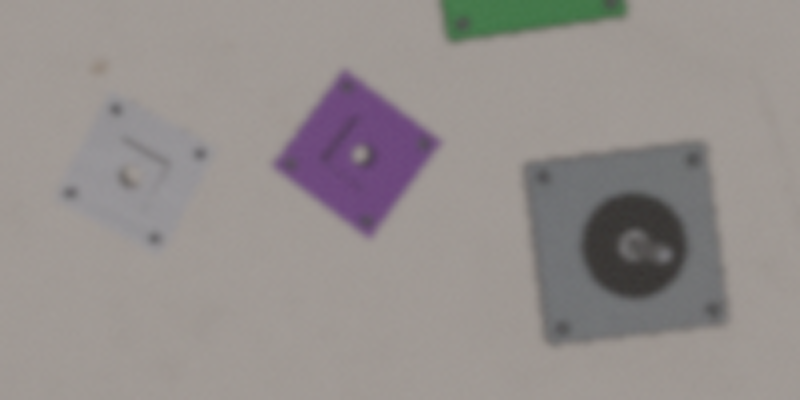

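The crop shows the light-metal platen with its bore at crop (131,176) and the grey press with its ring at (635,245). Both match the description, so I'll work out the first move.

```bash
python3 - <<'E'
from h import *
s=get_state()
sc=np.array([(116,108),(200,153),(154,238),(70,192)])/4+[270,250]
P=[plane("top",p,.012)for p in sc];c=np.mean(P,0);print(c)
for i in range(4):
    d=P[(i+1)%4]-P[i];print(np.degrees(np.arctan2(d[1],d[0]))%90)
M=R.from_rotvec(s["orientation"]).as_matrix();print("tool x,y yaw",np.degrees(np.arctan2(M[1,:2],M[0,:2])),M[:,2])
print(tool(s,[c[0],c[1],.19]))
E
```

```text
[0.53632035 0.09815091 0.012     ]
60.96897480271892
60.64539170267466
60.496976216384056
60.451595882008895
tool x,y yaw [154.28681155  64.28682859] [-9.67194037e-04 -1.64851424e-03 -9.99998173e-01]
[-440.64195359 -328.24489251   24.04176679]
```

>>> servo_tool([
  [[-14, -10, 1], [0, 0, 0], -1],
  [[-27, -20, 1.5], [0, 0, 0], -1],
  [[-27, -20, 1.5], [0, 0, 0], -1],
  [[-27, -20, 1.5], [0, 0, 0], -1],
  [[-27, -20, 1.5], [0, 0, 0], -1],
  [[-27, -20, 1.5], [0, 0, 0], -1],
  [[-27, -20, 1.5], [0, 0, 0], -1],
  [[-27, -20, 1.5], [0, 0, 0], -1],
  [[-27, -20, 1.5], [0, 0, 0], -1],
  [[-27, -20, 1.5], [0, 0, 0], -1],
  [[-27, -20, 1.5], [0, 0, 0], -1],
  [[-27, -20, 1.5], [0, 0, 0], -1],
  [[-27, -20, 1.5], [0, 0, 0], -1],
  [[-27, -20, 1.5], [0, 0, 0], -1],
  [[-27, -20, 1.5], [0, 0, 0], -1],
  [[-27, -20, 1.5], [0, 0, 0], -1],
  [[-14, -18, 1.5], [0, 0, 0], -1],
  [[-7, 0, 0], [0, 0, 3.6], -1],
  [[0, 0, 0], [0, 0, 0], -1],
  [[0, 0, 0], [0, 0, 0], -1],
])

```text
time: 1.77
tcp_pos: [0.5357, 0.0984, 0.1893]
orientation: [-0.794, -3.039, 0.0]
force: [-1.4, -0.1, 0.6]
gripper_width: 0.0948
grasp_force: 0.0
```

```bash
python3 - <<'E'
from h import *
s=get_state();f=grab_frame("wrist");cv2.imwrite("pics/w1.png",f)
import pickle;pickle.dump(s,open("s1.pkl","wb"))
print(s["time"],s["tcp_pos"],s["force"],np.degrees(s["orientation"]))
print(proj("wrist",[.5363,.0982,.09],s),proj("wrist",[.5363,.0982,.012],s))
E
```

```text
1.7667 [0.53574489 0.09841123 0.18926213] [-1.35024353 -0.12659243  0.56842596] [-4.55189404e+01 -1.74096921e+02  2.42138799e-02]
[316.30544433 237.3692515 ] [316.33414529 218.01559315]
```

View pics/w1.png

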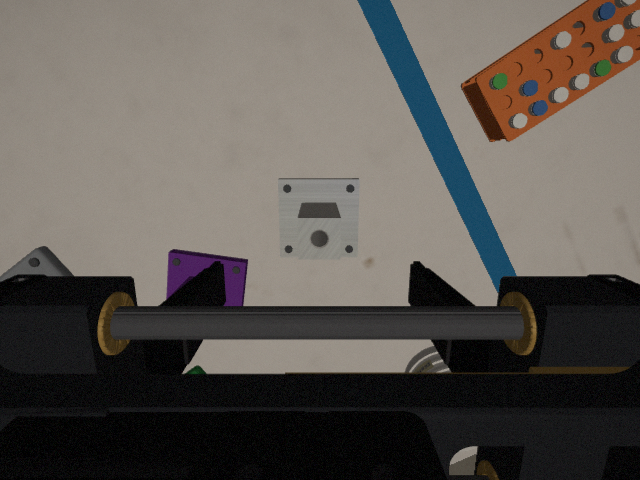

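The wrist view shows the platen foot square to the image (u 278–359, v 178–259), with the bore at (319,238) between the open fingers.

```bash
python3 - <<'E'
from h import *
s=get_state();f=cv2.imread("pics/w1.png");g=cv2.cvtColor(f,cv2.COLOR_BGR2GRAY)
m=(g[225:253,300:340]<110).astype(np.uint8);print(cv2.connectedComponentsWithStats(m)[2:])
p=plane("wrist",(319.7,238.5),.09,s);print(p,tool(s,[p[0],p[1],.056]))
E
```

```text
(array([[  0,   0,  40,  28, 870],
       [ 10,   5,  19,  17, 250]], dtype=int32), array([[19.58850575, 13.55862069],
       [19.192     , 13.296     ]]))
[0.53829054 0.10069142 0.09      ] [ -1.63343436   2.82491501 133.33582693]
```

>>> servo_tool([
  [[-1, 1, 10], [0, 0, 0], -1],
  [[0, 1, 18], [0, 0, 0], -1],
  [[0, 0, 20], [0, 0, 0], -1],
  [[0, 0, 20], [0, 0, 0], -1],
  [[0, 0, 20], [0, 0, 0], -1],
  [[0, 0, 20], [0, 0, 0], -1],
  [[0, 0, 15], [0, 0, 0], -1],
  [[0, 0, 10], [0, 0, 0], -1],
  [[0, 0, 0], [0, 0, 0], -1],
  [[0, 0, 0], [0, 0, 0], 0],
  [[0, 0, 0], [0, 0, 0], 0],
  [[0, 0, 0], [0, 0, 0], 0.1],
  [[0, 0, 0], [0, 0, 0], 0.2],
  [[0, 0, 0], [0, 0, 0], 0.3],
  [[0, 0, 0], [0, 0, 0], 0.5],
  [[0, 0, 0], [0, 0, 0], 1],
  [[0, 0, 0], [0, 0, 0], 1],
  [[0, 0, 0], [0, 0, 0], 1],
  [[0, 0, 0], [0, 0, 0], 1],
  [[0, 0, 0], [0, 0, 0], 1],
])

```text
time: 3.48
tcp_pos: [0.5378, 0.1002, 0.0566]
orientation: [-0.795, -3.039, 0.001]
force: [-0.8, -0.7, 0.2]
gripper_width: 0.034
grasp_force: 30.0
```

>>> servo_tool([
  [[0, 0, -2], [0, 0, 0], 1],
  [[0, 0, -6], [0, 0, 0], 1],
  [[0, 0, -12], [0, 0, 0], 1],
  [[0, 0, -18], [0, 0, 0], 1],
  [[0, 0, -20], [0, 0, 0], 1],
  [[0, 0, -20], [0, 0, 0], 1],
  [[0, 0, -20], [0, 0, 0], 1],
  [[0, 0, -20], [0, 0, 0], 1],
  [[0, 0, -20], [0, 0, 0], 1],
  [[0, 0, -14], [0, 0, 0], 1],
  [[0, 0, -6], [0, 0, 0], 1],
  [[0, 0, -2], [0, 0, 0], 1],
  [[0, 0, 0], [0, 0, 0], 1],
  [[0, 0, 0], [0, 0, 0], 1],
  [[0, 0, 0], [0, 0, 0], 1],
])

```text
time: 4.73
tcp_pos: [0.5371, 0.1004, 0.2149]
orientation: [-0.794, -3.037, 0.002]
force: [-0.0, -0.1, -3.7]
gripper_width: 0.0335
grasp_force: 30.0
```

```bash
python3 - <<'E'
from h import *
F=[]
for i in range(6):
    s=get_state();F.append(np.r_[s["force"],s["wrist_torque"]]);f=grab_frame("wrist")
print(np.round(F,2),s["tcp_pos"],s["gripper_width"])
cv2.imwrite("pics/w2.png",f)
t=grab_frame("top");sc=grab_frame("scene");cv2.imwrite("pics/top2.png",t);cv2.imwrite("pics/scene2.png",sc)
# crops: scene rod/platen, wrist
a=cv2.resize(sc[210:470,230:490],(520,520),interpolation=cv2.INTER_CUBIC);b=cv2.resize(f[160:320,240:400],(270,270))
o=np.zeros((520,800,3),np.uint8);o[:,:520]=a;o[:270,530:]=b;cv2.imwrite("pics/c2.png",o)
E
```

```text
[[-0.02 -0.11 -3.66  0.01 -0.04 -0.03]
 [-0.07  0.51 -3.18 -0.03 -0.02 -0.01]
 [-0.05 -0.38 -2.96 -0.05 -0.03  0.02]
 [-0.16  0.09 -3.5   0.02  0.01  0.04]
 [-0.51 -0.1  -4.66 -0.03 -0.   -0.02]
 [ 0.79 -0.37 -4.11 -0.03 -0.01  0.03]] [0.53777424 0.10041868 0.21601011] 0.03373822717289036
```

View pics/c2.png

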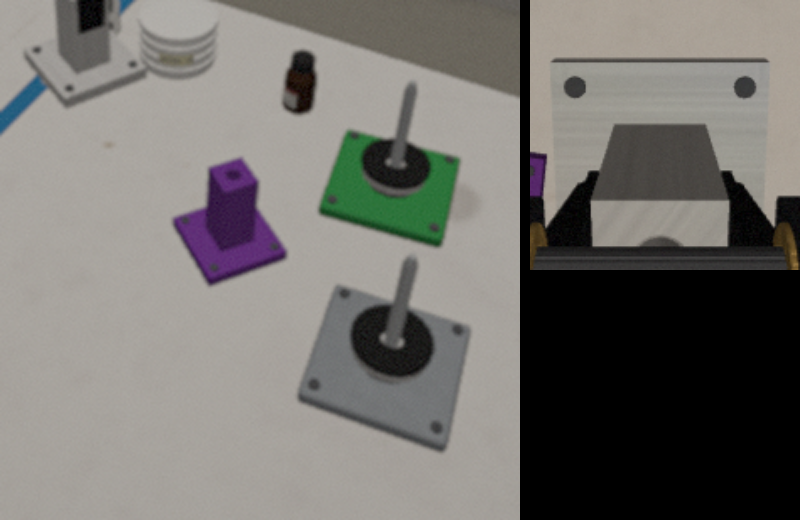

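The platen hangs square in the fingers and the force reading gives a weight of about 4 N. The grey press rod is clear. I'll go beside the press so the wrist camera sees the rod tip next to the platen.

>>> servo_tool([
  [[-5, -7, -2], [0, 0, 0], 1],
  [[-10, -14, -2], [0, 0, 0], 1],
  [[-15, -21, -2], [0, 0, 0], 1],
  [[-15, -22, 0], [0, 0, 0], 1],
  [[-15, -22, 0], [0, 0, 0], 1],
  [[-15, -22, 0], [0, 0, 0], 1],
  [[-15, -22, 0], [0, 0, 0], 1],
  [[-15, -22, 0], [0, 0, 0], 1],
  [[-15, -22, 0], [0, 0, 0], 1],
  [[-15, -22, 0], [0, 0, 0], 1],
  [[-15, -22, 0], [0, 0, 0], 1],
  [[-15, -22, 0], [0, 0, 0], 1],
  [[-15, -22, 0], [0, 0, 0], 1],
  [[-15, -21, 0], [0, 0, 0], 1],
  [[-10, -14, 0], [0, 0, 0], 1],
  [[-5, -7, 0], [0, 0, 0], 1],
  [[0, 0, 0], [0, 0, 0], 1],
  [[0, 0, 0], [0, 0, 0], 1],
  [[0, 0, 0], [0, 0, 0], 1],
])

```text
time: 6.72
tcp_pos: [0.5723, -0.2663, 0.2226]
orientation: [-0.793, -3.039, -0.001]
force: [-0.3, 0.1, -4.1]
gripper_width: 0.0338
grasp_force: 30.0
```

```bash
python3 - <<'E'
from h import *
import pickle
s=get_state();f=grab_frame("wrist");cv2.imwrite("pics/w3.png",f);pickle.dump(s,open("s3.pkl","wb"))
print(s["time"],s["tcp_pos"],s["force"],R.from_rotvec(s["orientation"]).as_matrix().round(4).tolist())
print(proj("wrist",[.488,-.219,.142],s))
E
```

```text
6.7167 [ 0.57227189 -0.26630132  0.22259454] [-0.31430736  0.06577396 -4.14679155] [[-0.8724, 0.4888, -0.0002], [0.4888, 0.8724, 0.0008], [0.0006, 0.0006, -1.0]]
[315.97584686 103.77139576]
```

View pics/w3.png

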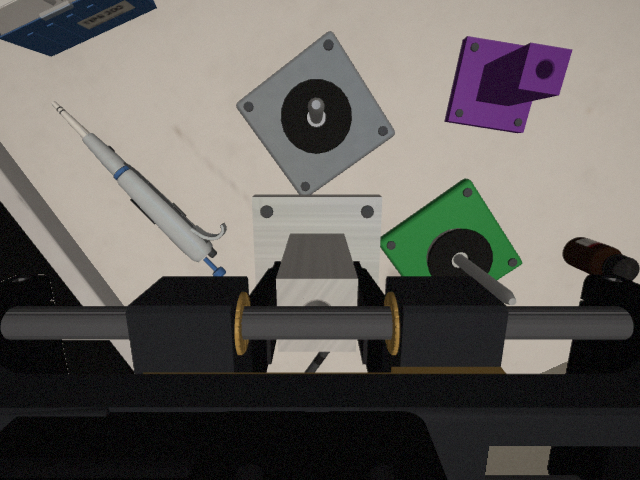

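The wrist view shows the grey press ring at (316,116) with the rod tip near (316,104). The platen foot's front edge is at v=195, spanning u 253–382. I'll measure the tip and foot edges.

```bash
python3 - <<'E'
from h import *
import pickle
s=pickle.load(open("s3.pkl","rb"));f=cv2.imread("pics/w3.png")
g=cv2.cvtColor(f,cv2.COLOR_BGR2GRAY)
print(g[94:128,304:330:1][:, ::2]);
print("foot row215",g[215,246:262],g[215,374:390]);print("col290",g[188:202,280])
cv2.imwrite("pics/c3.png",cv2.resize(f[80:210,240:400],(800,650)[:1]+(600,),interpolation=cv2.INTER_NEAREST))
zb=s["tcp_pos"][2]-.0566
for n,p,z in[("footL",(253,215),zb+.012),("footR",(382,215),zb+.012),("front",(317,195),zb+.012)]:
    print(n,tool(s,plane("wrist",p,z,s)))
for p in[(316,103),(316,105)]:print(plane("wrist",p,.142,s),tool(s,plane("wrist",p,.142,s)))
E
```

```text
[[ 19  22  18  19  25  25  27  18  25  24  26  21   9]
 [ 21  24  28  21  27  25  23  25  21  21  26  25  28]
 [ 17  21  26  22  22  22  22  19  24  22  24  26  19]
 [ 21  24  21  26  25  43  41  33  24  13  27  19  22]
 [ 24  20  26  23  43  75  80  79  43  24  22  26  23]
 [ 28  15  21  39  76  82  89  93  80  27  21  17  22]
 [ 23  20  25  63  77 115 137 112  87  58  24  23  23]
 [ 26  25  24  66  96 154 153 145  94  84  26  22  21]
 [ 20  22  54  71 132 156 152 151 104  83  20  24  26]
 [ 21  24  51  71 151 156 151 148 113  88  37  22  22]
 [ 20  20  62  65 152 156 152 148 124  88  49  21  23]
 [ 21  26  61  69 150 155 153 148 112  87  54  30  22]
 [ 26  21  63  65 150 155 151 148 110  82  54  20  27]
 [ 20  26  62  63 111 153 146 146  91  87  42  19  17]
 [ 24  19  58  64  73 152 151 121  83  76  44  17  25]
 [ 20  22  53  62  68  82 100  81  81  78  33  26  29]
 [ 22  20  43  58  61  70  73  73  73  73  28  26  20]
 [ 21  24  32  64  63  68  67  70  72  68  27  23  21]
 [ 24  23 131  58  60  63  66  68  65  68  91  20  22]
 [ 13  20 159  58  62  63  65  65  66  70 158  22  28]

[... 584 characters left out ...]
168 111  27  22  24]
 [ 23  23  27  37 163 167 165 166 109  45  24  22  22]
 [ 26  25  30  21  59 128 162 104  45  26  22  19  22]
 [ 25  24  28  25  24  44  52  41  27  27  28  26  29]]
foot row215 [180 179 183 182 183 183 174 167 166 164 165 165 165 161 161 115] [168 170 171 171 170 167 168 175 181 183 183 183 181 183 182 182]
col290 [180 180 182 182 183 180 140  87  80 167 176 176 175 177]
footL [ 27.75819006 -38.96084485  44.59374746]
footR [27.65436231 40.78690349 44.64031593]
front [40.10078298  0.60182244 44.62422314]
[ 0.48758307 -0.21874707  0.142     ] [9.70787287e+01 4.72284867e-02 8.06523498e+01]
[ 0.48868547 -0.21936674  0.142     ] [9.58140983e+01 4.54260336e-02 8.06515964e+01]
```

View pics/c3.png

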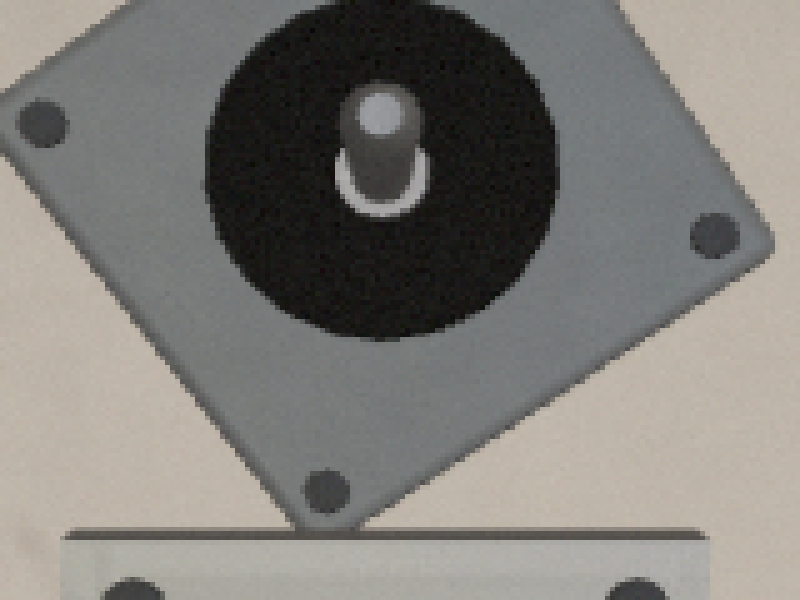

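>>> servo_tool([
  [[4, 0, 0], [0, 0, 0], 1],
  [[9, -0.5, 0], [0, 0, 0], 1],
  [[14, 0, 0], [0, 0, 0], 1],
  [[15, 0, 0], [0, 0, 0], 1],
  [[15, 0, 0], [0, 0, 0], 1],
  [[15, 0, 0], [0, 0, 0], 1],
  [[12, 0, 0], [0, 0, 0], 1],
  [[8, 0, 0], [0, 0, 0], 1],
  [[4, 0, 0], [0, 0, 0], 1],
  [[1, 0, 0], [0, 0, 0], 1],
  [[0, 0, 0], [0, 0, 0], 1],
  [[0, 0, 0], [0, 0, 0], 1],
  [[0, 0, 0], [0, 0, 0], 1],
])

```text
time: 7.85
tcp_pos: [0.4878, -0.2206, 0.2227]
orientation: [0.795, 3.039, -0.0]
force: [0.5, 0.7, -3.4]
gripper_width: 0.0341
grasp_force: 30.0
```

```bash
python3 - <<'E'
from h import *
import pickle
s3=pickle.load(open("s3.pkl","rb"))
s=get_state();sc=grab_frame("scene");cv2.imwrite("pics/scene4.png",sc)
tgt=s3["tcp_pos"]+R.from_rotvec(s3["orientation"]).apply([.0969,-.00055,0]);print("remaining",tool(s,tgt),s["tcp_pos"],s["force"],s["wrist_torque"])
cv2.imwrite("pics/c4.png",cv2.resize(sc[250:450,350:500],(600,800)[:1]+(600,),interpolation=cv2.INTER_CUBIC))
E
```

```text
remaining [0.90178847 0.86987374 0.04779522] [ 0.48782631 -0.22062004  0.22269987] [ 0.45855928  0.74112705 -3.40548692] [ 0.03947123 -0.01360609  0.0077422 ]
```

View pics/c4.png

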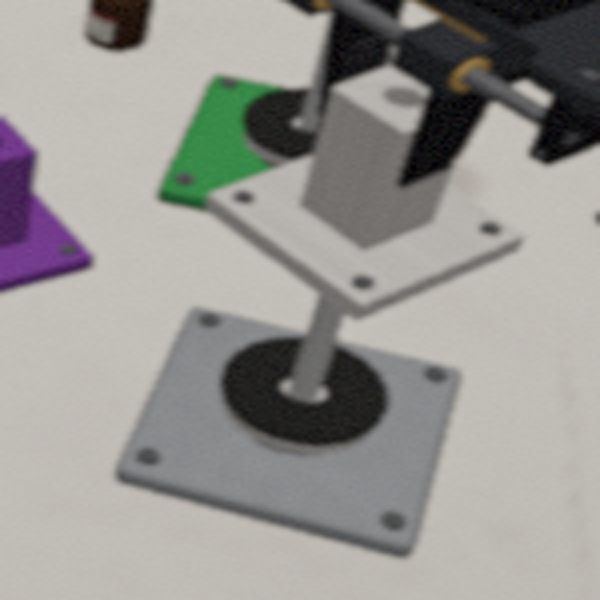

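The scene crop shows the platen held square over the grey press's rod, with the green press untouched behind it. I'll lower to just above the tip and then go gently.

>>> servo_tool([
  [[0, 0, 4], [0, 0, 0], 1],
  [[0, 0, 6], [0, 0, 0], 1],
  [[0, 0, 5], [0, 0, 0], 1],
  [[0, 0, 4], [0, 0, 0], 1],
  [[0, 0, 2], [0, 0, 0], 1],
  [[0, 0, 2], [0, 0, 0], 1],
  [[0, 0, 2], [0, 0, 0], 1],
  [[0, 0, 2], [0, 0, 0], 1],
  [[0, 0, 2], [0, 0, 0], 1],
  [[0, 0, 0], [0, 0, 0], 1],
  [[0, 0, 0], [0, 0, 0], 1],
])

```text
time: 8.82
tcp_pos: [0.4874, -0.2204, 0.1936]
orientation: [-0.795, -3.039, -0.0]
force: [-0.2, -0.7, -2.7]
gripper_width: 0.0335
grasp_force: 30.0
```

```bash
cat > avg.py <<'E'
from h import *
A=[]
for i in range(8):
    s=get_state();grab_frame("top");M=R.from_rotvec(s["orientation"]);A.append(np.r_[s["tcp_pos"]*1000,s["force"],M.inv().apply(s["force"]),s["wrist_torque"]])
A=np.array(A);print(s["time"],"tcp,Fw,Ftool,T",A.mean(0).round(2).tolist(),"sd",A.std(0).round(2)[:6],s["gripper_width"],M.as_matrix()[:,2].round(4))
E
python3 avg.py
```

```text
9.1667 tcp,Fw,Ftool,T [487.53, -220.44, 193.82, -0.16, -0.26, -3.51, 0.01, -0.3, 3.51, -0.01, -0.0, 0.0] sd [0.05 0.03 0.1  0.67 0.35 0.6 ] 0.03395367716514827 [ 2.e-04 -1.e-04 -1.e+00]
```

>>> servo_tool([
  [[0, 0, 1.5], [0, 0, 0], 1],
  [[0, 0, 1.5], [0, 0, 0], 1],
  [[0, 0, 1.5], [0, 0, 0], 1],
  [[0, 0, 1.5], [0, 0, 0], 1],
  [[0, 0, 1], [0, 0, 0], 1],
  [[0, 0, 1], [0, 0, 0], 1],
  [[0, 0, 0], [0, 0, 0], 1],
  [[0, 0, 0], [0, 0, 0], 1],
])

```text
time: 9.88
tcp_pos: [0.4873, -0.2202, 0.1854]
orientation: [-0.795, -3.039, -0.001]
force: [0.2, 0.9, -3.6]
gripper_width: 0.0337
grasp_force: 30.0
```

```bash
python3 avg.py
```

```text
10.2333 tcp,Fw,Ftool,T [487.32, -220.21, 185.46, -0.49, 1.23, -4.11, 1.03, 0.83, 4.11, 0.3, 0.09, 0.01] sd [0.01 0.01 0.04 0.34 0.5  0.34] 0.0337743047249157 [-4.e-04  4.e-04 -1.e+00]
```

>>> servo_tool([
  [[0.3, 0.2, 0], [0, 0, 0], 1],
  [[0.4, 0.3, 0], [0, 0, 0], 1],
  [[0, 0, 1], [0, 0, 0], 1],
  [[0, 0, 1], [0, 0, 0], 1],
  [[0, 0, 1], [0, 0, 0], 1],
  [[0, 0, 0], [0, 0, 0], 1],
  [[0, 0, 0], [0, 0, 0], 1],
])

```text
time: 10.87
tcp_pos: [0.4871, -0.2197, 0.1826]
orientation: [0.795, 3.039, -0.0]
force: [0.0, -0.1, -4.8]
gripper_width: 0.034
grasp_force: 30.0
```

```bash
python3 avg.py
```

```text
11.2167 tcp,Fw,Ftool,T [487.13, -219.68, 182.69, 0.28, 0.12, -3.82, -0.19, 0.24, 3.82, -0.02, 0.01, 0.0] sd [0.02 0.01 0.06 0.43 0.71 0.62] 0.03378918867970275 [ 1.e-04 -1.e-04 -1.e+00]
```

>>> servo_tool([
  [[0.1, 0.2, 2], [0, 0, 0], 1],
  [[0, 0, 3], [0, 0, 0], 1],
  [[0, 0, 3], [0, 0, 0], 1],
  [[0, 0, 3], [0, 0, 0], 1],
  [[0, 0, 3], [0, 0, 0], 1],
  [[0, 0, 3], [0, 0, 0], 1],
  [[0, 0, 3], [0, 0, 0], 1],
  [[0, 0, 0], [0, 0, 0], 1],
  [[0, 0, 0], [0, 0, 0], 1],
])

```text
time: 12.02
tcp_pos: [0.4869, -0.2193, 0.1623]
orientation: [-0.795, -3.039, -0.0]
force: [0.3, 0.6, -3.0]
gripper_width: 0.0339
grasp_force: 30.0
```

```bash
python3 avg.py
```

```text
12.3667 tcp,Fw,Ftool,T [487.18, -219.45, 162.8, 0.04, 0.25, -3.66, 0.09, 0.24, 3.66, -0.01, 0.0, 0.01] sd [0.11 0.06 0.2  0.48 0.63 0.64] 0.033973107289189196 [ 3.e-04 -1.e-04 -1.e+00]
```

>>> servo_tool([
  [[0, 0, 2], [0, 0, 0], 1],
  [[0, 0, 3], [0, 0, 0], 1],
  [[0, 0, 3], [0, 0, 0], 1],
  [[0, 0, 3], [0, 0, 0], 1],
  [[0, 0, 3], [0, 0, 0], 1],
  [[0, 0, 3], [0, 0, 0], 1],
  [[0, 0, 3], [0, 0, 0], 1],
  [[0, 0, 3], [0, 0, 0], 1],
  [[0, 0, 3], [0, 0, 0], 1],
  [[0, 0, 3], [0, 0, 0], 1],
  [[0, 0, 3], [0, 0, 0], 1],
  [[0, 0, 3], [0, 0, 0], 1],
  [[0, 0, 2], [0, 0, 0], 1],
  [[0, 0, 1], [0, 0, 0], 1],
  [[0, 0, 0], [0, 0, 0], 1],
  [[0, 0, 0], [0, 0, 0], 1],
])

```text
time: 13.75
tcp_pos: [0.4872, -0.2194, 0.1247]
orientation: [0.795, 3.039, -0.0]
force: [-0.7, -0.3, -6.0]
gripper_width: 0.0337
grasp_force: 30.0
```

```bash
python3 avg.py
```

```text
14.1 tcp,Fw,Ftool,T [487.22, -219.46, 124.85, 0.12, 0.25, -4.24, 0.02, 0.28, 4.24, 0.0, 0.01, -0.01] sd [0.04 0.02 0.07 0.51 0.37 0.7 ] 0.03398471034918714 [ 2.e-04 -1.e-04 -1.e+00]
```

>>> servo_tool([
  [[0, 0, 2], [0, 0, 0], 1],
  [[0, 0, 2], [0, 0, 0], 1],
  [[0, 0, 2], [0, 0, 0], 1],
  [[0, 0, 1.5], [0, 0, 0], 1],
  [[0, 0, 1], [0, 0, 0], 1],
  [[0, 0, 0.5], [0, 0, 0], 1],
  [[0, 0, 0.5], [0, 0, 0], 1],
  [[0, 0, 0.5], [0, 0, 0], 1],
  [[0, 0, 0.5], [0, 0, 0], 1],
  [[0, 0, 0.5], [0, 0, 0], 1],
  [[0, 0, 0], [0, 0, 0], 1],
])

```text
time: 15.07
tcp_pos: [0.4871, -0.2194, 0.1136]
orientation: [-0.795, -3.039, -0.0]
force: [-0.2, 0.6, -4.3]
gripper_width: 0.034
grasp_force: 30.0
```

>>> servo_tool([
  [[0, 0, 0.5], [0, 0, 0], 1],
  [[0, 0, 0.5], [0, 0, 0], 1],
  [[0, 0, 0.5], [0, 0, 0], 1],
  [[0, 0, 0.5], [0, 0, 0], 1],
  [[0, 0, 0], [0, 0, 0], 1],
  [[0, 0, 0], [0, 0, 0], 1],
])

```text
time: 15.57
tcp_pos: [0.4871, -0.2194, 0.1116]
orientation: [-0.795, -3.039, -0.0]
force: [-0.1, 0.0, -3.5]
gripper_width: 0.0336
grasp_force: 30.0
```

>>> servo_tool([
  [[0, 0, 0.5], [0, 0, 0], 1],
  [[0, 0, 0.5], [0, 0, 0], 1],
  [[0, 0, 0.5], [0, 0, 0], 1],
  [[0, 0, 0.5], [0, 0, 0], 1],
  [[0, 0, 0], [0, 0, 0], 1],
  [[0, 0, 0], [0, 0, 0], 1],
])

```text
time: 16.07
tcp_pos: [0.487, -0.2194, 0.1096]
orientation: [-0.795, -3.039, -0.0]
force: [0.7, -0.5, -3.4]
gripper_width: 0.0344
grasp_force: 30.0
```

>>> servo_tool([
  [[0, 0, 0.5], [0, 0, 0], 1],
  [[0, 0, 0.5], [0, 0, 0], 1],
  [[0, 0, 0.5], [0, 0, 0], 1],
  [[0, 0, 0.5], [0, 0, 0], 1],
  [[0, 0, 0], [0, 0, 0], 1],
  [[0, 0, 0], [0, 0, 0], 1],
])

```text
time: 16.57
tcp_pos: [0.487, -0.2194, 0.1076]
orientation: [-0.795, -3.039, -0.0]
force: [0.6, 0.9, -3.2]
gripper_width: 0.0337
grasp_force: 30.0
```

>>> servo_tool([
  [[0, 0, 0.5], [0, 0, 0], 1],
  [[0, 0, 0.5], [0, 0, 0], 1],
  [[0, 0, 0.5], [0, 0, 0], 1],
  [[0, 0, 0.5], [0, 0, 0], 1],
  [[0, 0, 0], [0, 0, 0], 1],
  [[0, 0, 0], [0, 0, 0], 1],
])

```text
time: 17.07
tcp_pos: [0.4871, -0.2194, 0.1056]
orientation: [-0.795, -3.039, -0.0]
force: [0.4, -0.0, -4.8]
gripper_width: 0.0339
grasp_force: 30.0
```

>>> servo_tool([
  [[0, 0, 0.5], [0, 0, 0], 1],
  [[0, 0, 0.5], [0, 0, 0], 1],
  [[0, 0, 0.5], [0, 0, 0], 1],
  [[0, 0, 0.5], [0, 0, 0], 1],
  [[0, 0, 0], [0, 0, 0], 1],
  [[0, 0, 0], [0, 0, 0], 1],
])

```text
time: 17.57
tcp_pos: [0.4871, -0.2194, 0.1036]
orientation: [-0.795, -3.039, -0.0]
force: [-0.3, 0.6, -3.4]
gripper_width: 0.0337
grasp_force: 30.0
```

Foot bottom is near 47 mm with no contact yet.

>>> servo_tool([
  [[0, 0, 0.5], [0, 0, 0], 1],
  [[0, 0, 0.5], [0, 0, 0], 1],
  [[0, 0, 0.5], [0, 0, 0], 1],
  [[0, 0, 0.5], [0, 0, 0], 1],
  [[0, 0, 0], [0, 0, 0], 1],
  [[0, 0, 0], [0, 0, 0], 1],
])

```text
time: 18.07
tcp_pos: [0.4871, -0.2194, 0.1016]
orientation: [-0.795, -3.039, -0.0]
force: [0.1, -0.4, -4.3]
gripper_width: 0.0337
grasp_force: 30.0
```

>>> servo_tool([
  [[0, 0, 0.5], [0, 0, 0], 1],
  [[0, 0, 0.5], [0, 0, 0], 1],
  [[0, 0, 0.5], [0, 0, 0], 1],
  [[0, 0, 0.5], [0, 0, 0], 1],
  [[0, 0, 0], [0, 0, 0], 1],
  [[0, 0, 0], [0, 0, 0], 1],
])

```text
time: 18.57
tcp_pos: [0.4871, -0.2194, 0.0996]
orientation: [-0.795, -3.039, -0.0]
force: [0.0, -0.5, -3.5]
gripper_width: 0.034
grasp_force: 30.0
```

>>> servo_tool([
  [[0, 0, 0.5], [0, 0, 0], 1],
  [[0, 0, 0.5], [0, 0, 0], 1],
  [[0, 0, 0.5], [0, 0, 0], 1],
  [[0, 0, 0.5], [0, 0, 0], 1],
  [[0, 0, 0], [0, 0, 0], 1],
  [[0, 0, 0], [0, 0, 0], 1],
])

```text
time: 19.07
tcp_pos: [0.4873, -0.2195, 0.0983]
orientation: [0.795, 3.039, -0.0]
force: [-0.6, 0.9, 1.4]
gripper_width: 0.0341
grasp_force: 30.0
```

```bash
python3 avg.py; python3 - <<'E'
from h import *
sc=grab_frame("scene");cv2.imwrite("pics/c5.png",cv2.resize(sc[290:450,350:500],(640,600),interpolation=cv2.INTER_CUBIC))
E
```

```text
19.4167 tcp,Fw,Ftool,T [487.26, -219.48, 98.1, -1.28, 0.76, 2.11, 1.48, 0.04, -2.11, 0.2, 0.39, 0.01] sd [0.01 0.01 0.09 0.48 0.3  0.46] 0.033885578531195844 [ 3.e-04 -2.e-04 -1.e+00]
```

View pics/c5.png

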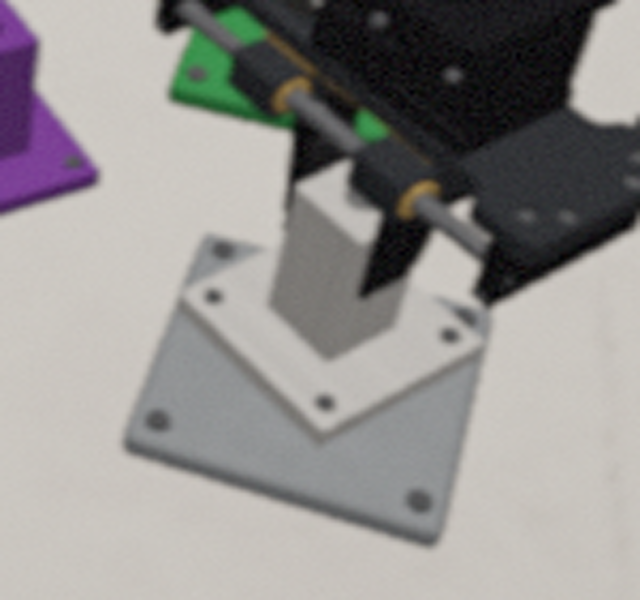

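The crop shows the platen square over the pad. Contact has begun: N is about 6 N, with a pad top near 42.5 mm. There is a side force of about 1.5 N along tool +x, so I'll ease that way before pressing.

>>> servo_tool([
  [[0.2, 0, 0], [0, 0, 0], 1],
  [[0.2, 0, 0], [0, 0, 0], 1],
  [[0, 0, 0], [0, 0, 0], 1],
  [[0, 0, 0], [0, 0, 0], 1],
])

```text
time: 19.85
tcp_pos: [0.4872, -0.2195, 0.098]
orientation: [0.795, 3.038, -0.001]
force: [-0.5, -0.8, 2.7]
gripper_width: 0.0341
grasp_force: 30.0
```

```bash
python3 avg.py
```

```text
20.2 tcp,Fw,Ftool,T [487.13, -219.42, 97.94, -0.1, -0.21, 2.75, -0.02, -0.23, -2.75, 0.03, 0.04, -0.0] sd [0.02 0.02 0.02 0.71 0.5  0.36] 0.03323034270179186 [ 9.e-04 -5.e-04 -1.e+00]
```

>>> servo_tool([
  [[0.05, 0, 0.25], [0, 0, 0], 1],
  [[0.05, 0, 0.25], [0, 0, 0], 1],
  [[0.05, 0, 0.25], [0, 0, 0], 1],
  [[0.05, 0, 0.25], [0, 0, 0], 1],
  [[0, 0, 0], [0, 0, 0], 1],
  [[0, 0, 0], [0, 0, 0], 1],
])

```text
time: 20.75
tcp_pos: [0.4871, -0.2194, 0.0974]
orientation: [0.795, 3.038, -0.001]
force: [0.5, -0.4, 5.6]
gripper_width: 0.0334
grasp_force: 30.0
```

```bash
python3 avg.py
```

```text
21.1 tcp,Fw,Ftool,T [487.1, -219.4, 97.44, 0.4, -0.12, 5.73, -0.42, 0.1, -5.73, -0.01, -0.02, -0.0] sd [0.02 0.01 0.01 0.34 0.46 0.41] 0.034186037105174996 [ 1.2e-03 -7.0e-04 -1.0e+00]
```

>>> servo_tool([
  [[0, 0, 0.3], [0, 0, 0], 1],
  [[0.05, 0, 0.3], [0, 0, 0], 1],
  [[0, 0, 0.3], [0, 0, 0], 1],
  [[0.05, 0, 0.3], [0, 0, 0], 1],
  [[0, 0, 0.3], [0, 0, 0], 1],
  [[0, 0, 0.3], [0, 0, 0], 1],
  [[0, 0, 0], [0, 0, 0], 1],
  [[0, 0, 0], [0, 0, 0], 1],
])

```text
time: 21.82
tcp_pos: [0.4872, -0.2194, 0.0967]
orientation: [0.794, 3.038, -0.001]
force: [-0.7, 0.8, 9.8]
gripper_width: 0.0336
grasp_force: 30.0
```

```bash
python3 avg.py
```

```text
22.1667 tcp,Fw,Ftool,T [487.19, -219.45, 96.67, -1.44, 0.81, 10.29, 1.63, 0.01, -10.29, 0.22, 0.39, -0.02] sd [0.01 0.01 0.01 0.42 0.41 0.41] 0.033841838806503266 [ 1.3e-03 -8.0e-04 -1.0e+00]
```

>>> servo_tool([
  [[0.2, 0, 0.1], [0, 0, 0], 1],
  [[0.2, 0, 0.1], [0, 0, 0], 1],
  [[0, 0, 0], [0, 0, 0], 1],
  [[0, 0, 0], [0, 0, 0], 1],
  [[0, 0, 0], [0, 0, 0], 1],
])

```text
time: 22.63
tcp_pos: [0.4871, -0.2194, 0.0967]
orientation: [0.794, 3.037, -0.001]
force: [-1.9, 0.6, 11.4]
gripper_width: 0.0337
grasp_force: 30.0
```

```bash
python3 avg.py
```

```text
22.9833 tcp,Fw,Ftool,T [487.12, -219.41, 96.67, -1.03, 0.54, 10.55, 1.14, -0.03, -10.55, 0.18, 0.32, 0.0] sd [0.01 0.01 0.01 0.41 0.34 0.51] 0.033727756442802 [ 0.002  -0.0012 -1.    ]
```

>>> servo_tool([
  [[0.05, 0, 0.1], [0, 0, 0], 1],
  [[0, 0, 0], [0, 0, 0], 1],
  [[0, 0, 0], [0, 0, 0], 1],
  [[0, 0, 0], [0, 0, 0], 1],
  [[0, 0, 0], [0, 0, 0], 1],
  [[0, 0, 0], [0, 0, 0], 1],
  [[0, 0, 0], [0, 0, 0], 1],
  [[0, 0, 0], [0, 0, 0], 1],
  [[0, 0, 0], [0, 0, 0], 1],
  [[0, 0, 0], [0, 0, 0], 1],
  [[0, 0, 0], [0, 0, 0], 1],
  [[0, 0, 0], [0, 0, 0], 1],
  [[0, 0, 0], [0, 0, 0], 1],
  [[0, 0, 0], [0, 0, 0], 1],
  [[0, 0, 0], [0, 0, 0], 1],
])

```text
time: 24.28
tcp_pos: [0.4871, -0.2194, 0.0966]
orientation: [0.794, 3.037, -0.001]
force: [-0.2, 1.7, 10.1]
gripper_width: 0.0337
grasp_force: 30.0
```

```bash
python3 avg.py
```

```text
24.6333 tcp,Fw,Ftool,T [487.11, -219.4, 96.62, -0.9, 0.29, 10.55, 0.9, -0.18, -10.55, 0.16, 0.32, 0.01] sd [0.01 0.01 0.01 0.65 0.69 0.4 ] 0.033934353648340826 [ 0.0021 -0.0012 -1.    ]
```

>>> servo_tool([
  [[-0.1, 0, -0.5], [0, 0, 0], 1],
  [[-0.1, 0, -0.5], [0, 0, 0], 1],
  [[-0.1, 0, -0.5], [0, 0, 0], 1],
  [[-0.1, 0, -0.5], [0, 0, 0], 1],
  [[-0.1, 0, -0.5], [0, 0, 0], 1],
  [[-0.1, 0, -0.5], [0, 0, 0], 1],
  [[0, 0, -0.4], [0, 0, 0], 1],
  [[0, 0, 0], [0, 0, 0], 1],
  [[0, 0, 0], [0, 0, 0], 1],
])

```text
time: 25.43
tcp_pos: [0.487, -0.2193, 0.098]
orientation: [0.795, 3.038, -0.0]
force: [2.6, -0.6, 3.0]
gripper_width: 0.034
grasp_force: 30.0
```

```bash
python3 avg.py
```

```text
25.7833 tcp,Fw,Ftool,T [486.87, -219.28, 98.0, 2.6, -1.03, 2.64, -2.77, 0.38, -2.64, -0.35, -0.59, -0.0] sd [0.09 0.05 0.01 0.26 0.56 0.57] 0.03401645206963559 [ 3.e-04 -2.e-04 -1.e+00]
```

>>> servo_tool([
  [[-0.2, 0, -0.3], [0, 0, 0], 1],
  [[-0.2, 0, -0.3], [0, 0, 0], 1],
  [[-0.1, 0, -0.1], [0, 0, 0], 1],
  [[0, 0, 0], [0, 0, 0], 1],
  [[0, 0, 0], [0, 0, 0], 1],
])

```text
time: 26.25
tcp_pos: [0.4867, -0.2192, 0.0983]
orientation: [-0.795, -3.038, -0.0]
force: [1.3, -1.7, 1.1]
gripper_width: 0.0339
grasp_force: 30.0
```

```bash
python3 avg.py
```

```text
26.6 tcp,Fw,Ftool,T [486.7, -219.18, 98.33, 1.35, -0.99, 0.64, -1.67, -0.2, -0.65, -0.26, -0.39, -0.02] sd [0.02 0.02 0.04 0.43 0.63 0.3 ] 0.033761619788469005 [-9.e-04  5.e-04 -1.e+00]
```

Load is now about the platen's own weight, so I'll release and withdraw straight up.

>>> servo_tool([
  [[-0.1, 0, 0], [0, 0, 0], 0.25],
  [[0, 0, 0], [0, 0, 0], 0.2],
  [[0, 0, 0], [0, 0, 0], 0],
  [[0, 0, 0], [0, 0, 0], -0.3],
  [[0, 0, 0], [0, 0, 0], -0.6],
  [[0, 0, 0], [0, 0, 0], -0.6],
  [[0, 0, 0], [0, 0, 0], -0.6],
  [[0, 0, 0], [0, 0, 0], -0.6],
  [[0, 0, 0], [0, 0, 0], -0.6],
  [[0, 0, 0], [0, 0, 0], -0.6],
])

```text
time: 27.48
tcp_pos: [0.4871, -0.2194, 0.0987]
orientation: [-0.795, -3.039, -0.0]
force: [-0.2, 0.0, -0.3]
gripper_width: 0.0756
grasp_force: 0.0
```

>>> servo_tool([
  [[0, 0, -5], [0, 0, 0], -0.6],
  [[0, 0, -10], [0, 0, 0], -0.6],
  [[0, 0, -15], [0, 0, 0], -0.6],
  [[0, 0, -15], [0, 0, 0], -0.6],
  [[0, 0, -15], [0, 0, 0], -0.6],
  [[0, 0, -15], [0, 0, 0], -0.6],
  [[0, 0, -15], [0, 0, 0], -0.6],
  [[0, 0, -15], [0, 0, 0], -0.6],
  [[0, 0, -10], [0, 0, 0], -0.6],
  [[0, 0, -5], [0, 0, 0], -0.6],
  [[0, 0, 0], [0, 0, 0], -0.6],
  [[0, 0, 0], [0, 0, 0], -0.6],
])

```text
time: 28.48
tcp_pos: [0.4871, -0.2194, 0.2186]
orientation: [-0.795, -3.039, 0.0]
force: [-1.2, -0.3, -0.5]
gripper_width: 0.076
grasp_force: 0.0
```

```bash
python3 avg.py; python3 - <<'E'
from h import *
sc=grab_frame("scene");cv2.imwrite("pics/c6.png",cv2.resize(sc[200:470,230:500],(600,600),interpolation=cv2.INTER_CUBIC))
E
```

```text
28.8333 tcp,Fw,Ftool,T [486.75, -219.19, 217.74, -0.12, 0.11, -0.35, 0.16, 0.03, 0.35, -0.02, -0.01, -0.01] sd [0.15 0.08 0.37 0.49 0.51 0.42] 0.07643861548012008 [-1.e-03  6.e-04 -1.e+00]
```

View pics/c6.png

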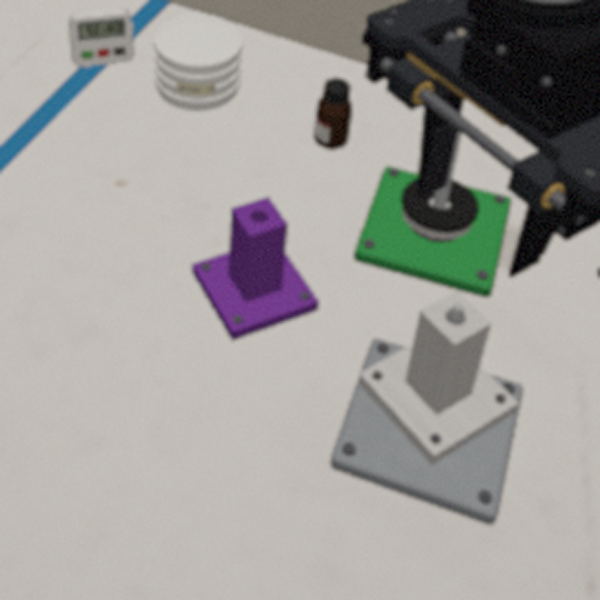

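The platen rests upright on the pad with the rod showing in its bore, everything around is untouched and the arm is clear.

```bash
python3 -c "from workcell import *;print(sign_off())"
```

```text
the job is handed in; nothing more can be done
None
```

The job is handed in: the platen is over the guide rod, was pressed at about 14.5 N for around 2 s with side forces of at most about 3 N, and now rests upright on the pad with the arm clear and nothing around it disturbed.

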